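Make up two sample kits on their layout trays

ROBOT

A 6-joint arm with a two-finger parallel gripper is mounted at the origin on the work surface. World frame = base frame: x ahead of the robot, y to its left, z up, the work surface at z = 0. Lengths are in m, angles in degrees, forces in N, time in s.
With the tool pointing down it reaches from about 0.35 to 0.925 m from the base axis. Payload 6.4 kg.
Tool frame: the origin (TCP) lies between the finger pads; the fingertips stand 17 mm ahead of it and the grasp point (between the pads) lies 2 mm behind it; z points along the fingers, y is the line along which they close (so a half turn about z gives the same grasp; the last joint's range is limited). The gripper opens to 85 mm and grips with 20 to 120 N. Pads are 22 mm wide; open, the fingers measure 114 mm over their backs; the gripper's body (76 mm by 85 mm) begins 54 mm behind the grasp point. The pads swing forward as they close: fully open they stand 13 mm farther back than shut.
Start: joints at [-84.231, 14.043, 89.255, -0, 76.702, -9.975], TCP at [0.176, -0.626, 0.248] pointing down, gripper open.
Joint ranges: [-179.41, 179.41], [-58.25, 129.5], [7.25, 145.43], [-54.29, 234.29], [11.92, 165.04], [-157.13, 157.13]. Speed limits (degrees/s): [147.25, 147.25, 180, 180, 180, 180].

INTERFACE

Orientations are given as [roll, pitch, yaw] about the fixed x, y, z axes, in that order (R = Rz(yaw) Ry(pitch) Rx(roll)).
In Python, from plant import telemetry, grab_frame, env gives the robot as it stands.
- The arm moves only by the tool move_arm, never from a script. Its argument "commands" is a list of rows, each a list of 7 numbers: the shift along the world's x, y, z in m, then the turn, a rotation vector about the world's x, y, z in rad, then the opening, from -1 (shut) to 1 (fully open). A call has 1 to 20 rows; each row is the pose to reach, as a shift and turn from the pose commanded when the call began; what a row does not reach only later rows make up. A row lasts 1/12 s, in which the tool goes at most 41.7 mm and 7.16 degrees, less where a joint would pass 70% of its speed; a pose out of reach is approached as far as the arm can. A call with a gripper value outside its range is refused whole. The fingers move at their own pace and stop on an object; "force" is the grip in N (left out, the last holds). Time passes only in rows, so rows that repeat a pose let the fingers close. It gives the time, the measured TCP pose, the force, the opening and the grip force at its end, in the units of the state.
- telemetry.get_obs(): the state, without advancing time (a new reading comes with each control period).
- grab_frame(name): name is "side" or "top"; returns a dict with "img" (400x640x3 uint8, blue, green, red), "z_map" (400x640 float32, m along the optical axis (not along the pixel's ray), 0 where there is no reading), "fx", "fy", "cx", "cy" (pixels), "k1" (the pictures are not rectified: a ray, as slopes to the right and down, at radius r is drawn at 1 + k1 r^2 times it, then the intrinsics apply), "position" and "orientation" of the camera in the world. Camera axes: x right, y up, looking along -z (the intrinsics and any distortion apply to the point x, -y, -z); pixel columns grow to the right and rows downward; lengths in m; the calibration is good to about 2 mm. A picture is of the moment at which its call begins.
- env.finish_job(): hands the job in; it is judged then, once.
The state is a dict: "t": time; "joint_pos": joint angles; "qd": joint speeds; "joint_torque": joint torques, N m; "ee_pos": TCP position; "ee_rot": TCP orientation; "force": force on the tool from outside, world axes, zero at the start; "ft_torque": the same for the moment, N m; "gripper_width": opening from 0.0 (shut) to 1.0 (fully open); "finger_force": force on a finger pad.
Only numpy, scipy, OpenCV 4.12 (cv2) and the standard library are available. Lean on these libraries where they do the work, as an engineer would, in place of code of your own. Each camera call takes 0.05 s, during which the arm holds its last target. There are 200 camera calls.

TASK

Make up the two sample kits from the stock standing about the bench between and behind the trays: the three-place tray takes the amber bottle, the dessert tub and the slide box, and the two-place tray takes the carton and the vial. Stand each item upright on the tray floor inside its own drawn outline, the slide box and the carton square with theirs, and let go of them all. Leave the beaker, the petri dish and the weight where they are.

Things in the scene. Friction and masses are not known exactly. Their poses are not given: they have to be found in the camera images.
- bottle_mid (a point): Small amber glass reagent bottle with a narrow neck, a red screw cap and a paper label: body diameter 44, straight-sided up to 60 above its foot, then the neck; 95 tall in all; about 120 g. This point is its centre, half-way up, z along its upright axis. Sizes in mm.
- tub_mid (a point): Sealed round dessert tub (the food sample), cream sides and caramel-brown top: diameter 64 (67 over the lid's edge), 42 tall, straight-sided; about 120 g. This point is its centre, half-way up, z along its upright axis. Sizes in mm.
- slidebox_mid (a point): Flat oblong box for microscope slides, grey with a dark grey lid that does not open: 36 (its x) by 84 (its y) by 30 tall; about 90 g. This point is its centre, half-way up, z along its upright axis. Sizes in mm.
- carton_mid (a point): Plain brown cardboard carton, square from above with a strip of paper tape across the top: 50 by 50, 60 tall, stiff; about 100 g; its x and y run along its sides. This point is its centre, half-way up, z along its upright axis. Sizes in mm.
- vial_mid (a point): Small clear glass sample vial with a white cap: diameter 26, 56 tall, straight-sided up to 44 above its foot; about 40 g. This point is its centre, half-way up, z along its upright axis. Sizes in mm.
- tray3: Three-place kit tray, fixed to the bench: white, 220 (its x) by 240 (its y), with a thin aluminium lip 11 high and 4 thick all round. Origin: centre of its underside; its floor lies 5 above that. Dark outlines drawn on the floor mark the places, each 8 larger all round than its item: a circle of diameter 60 for the bottle centred at x +45, y -55; a circle of diameter 80 for the tub at x +45, y +50; an oblong of 52 (x) by 100 (y) for the slide box at x -50, y 0. Sizes in mm.
- tray2: Two-place kit tray, fixed to the bench: white, 160 (its x) by 220 (its y), with a thin aluminium lip 11 high and 4 thick all round. Origin: centre of its underside; its floor lies 5 above that. Dark outlines drawn on the floor, each 8 larger all round than its item: a square of 66 for the carton centred at x 0, y -50; a circle of diameter 42 for the vial at x 0, y +55. Sizes in mm.
- beaker_mid (a point): Bystander: open glass beaker, diameter 54 at the rim, 68 tall. This point is its centre, half-way up. Not part of the kits. Sizes in mm.
- dish_mid (a point): Bystander: flat closed petri dish, diameter 84, 14 tall. This point is its centre. Not part of the kits. Sizes in mm.
- weight_mid (a point): Bystander: steel calibration weight with a knob on top, diameter 48, 50 tall. This point is its centre. Not part of the kits. Sizes in mm.

How it is judged (in metres and radians):
At the end, for the whole second after the job is handed in: Each item stands on its own outline of its own tray: centred within 12 mm along the tray's x and y, centre height within 5 mm of resting on the tray floor, upright within 0.12 rad, slide box (half turns free) and carton (quarter turns free) square within 0.2 rad, all at rest (x of bottle_mid in the frame of tray3 between 0.033 and 0.057 m and y of bottle_mid in the frame of tray3 between -0.067 and -0.043 m and z of bottle_mid in the frame of tray3 between 0.0475 and 0.0575 m and angle between each of bottle_mid, tub_mid, slidebox_mid, carton_mid, vial_mid's own z axis and vertical below 0.12 rad and linear speed of each of bottle, tub, slidebox, carton, vial below 0.02 m/s and x of tub_mid in the frame of tray3 between 0.033 and 0.057 m and y of tub_mid in the frame of tray3 between 0.038 and 0.062 m and z of tub_mid in the frame of tray3 between 0.021 and 0.031 m and x of slidebox_mid in the frame of tray3 between -0.062 and -0.038 m and y of slidebox_mid in the frame of tray3 between -0.012 and 0.012 m and z of slidebox_mid in the frame of tray3 between 0.015 and 0.025 m and x of carton_mid in the frame of tray2 between -0.012 and 0.012 m and y of carton_mid in the frame of tray2 between -0.062 and -0.038 m and z of carton_mid in the frame of tray2 between 0.03 and 0.04 m and x of vial_mid in the frame of tray2 between -0.012 and 0.012 m and y of vial_mid in the frame of tray2 between 0.043 and 0.067 m and z of vial_mid in the frame of tray2 between 0.028 and 0.038 m and angle between the x axis of slidebox_mid and the x axis of tray3, either way round below 0.2 rad and (angle between the x axis of carton_mid and the x axis of tray2, either way round below 0.2 rad or angle between the x axis of carton_mid and the y axis of tray2, either way round below 0.2 rad)); the robot touches nothing.
It fails at once if the beaker is moved by more than 30 mm (distance of beaker_mid from where it was at the start of the episode above 0.03 m).
It fails at once if the petri dish is moved by more than 30 mm (distance of dish_mid from where it was at the start of the episode above 0.03 m).
It fails at once if the weight is moved by more than 30 mm (distance of weight_mid from where it was at the start of the episode above 0.03 m).
It also fails if it takes over 128 s, if anything falls off the work surface, if the arm or the gripper's body presses on something with over 40 N, if the wrist force passes 120 N, or if a joint passes its speed limit or range.

## Working session

There is one attempt and no reset: what is moved stays moved. The work goes in short steps, Python scripts to look and compute and a tool call to move; the robot and the scene stay as the last step left them, time stands still between calls to the robot, and variables do not carry over. Pictures are saved under pics/ and viewed, at most 14 in all, crops included, and the job is handed in when it is done.

Besides the shell and the picture viewer there is one more tool, called after "Request:" as name(argument=value, ...) on one line, values as JSON. move_arm: Moves the arm, as the interface text tells. Its arguments: {"type":"object","properties":{"commands":{"type":"array","items":{"type":"array","items":{"type":"number"}}},"force":{"type":"number"}},"required":["commands"]}

```bash
mkdir -p pics; cat > h.py <<'E'
import numpy as np, cv2, pickle
from plant import telemetry, grab_frame, env
from scipy.spatial.transform import Rotation as R
def shot(n,f):
    g=grab_frame(n); cv2.imwrite(f'pics/{f}.png',g['img']); pickle.dump(g,open(f'pics/{f}.pkl','wb')); return g
def load(f): return pickle.load(open(f'pics/{f}.pkl','rb'))
def cam_R(g):
    o=np.array(g['orientation'],float)
    if o.shape==(3,3): return o
    return (R.from_quat(o) if o.size==4 else R.from_euler('xyz',o,degrees=True)).as_matrix()
def rays(g,uv):
    uv=np.asarray(uv,float).reshape(-1,2)
    d=np.c_[(uv[:,0]-g['cx'])/g['fx'],(uv[:,1]-g['cy'])/g['fy']]; s=d.copy()
    for _ in range(20): s=d/(1+g['k1']*(s**2).sum(1,keepdims=True))
    return np.c_[s[:,0],-s[:,1],-np.ones(len(s))]@cam_R(g).T
def at_z(g,uv,z):
    r=rays(g,uv); p=np.array(g['position']); return p+r*((z-p[2])/r[:,2])[:,None]
def cloud(g):
    v,u=np.mgrid[:400,:640]; r=rays(g,np.c_[u.ravel(),v.ravel()])
    P=np.array(g['position'])+r*g['z_map'].reshape(-1,1); P[g['z_map'].ravel()==0]=np.nan
    return P.reshape(400,640,3)
E
python3 - <<'E'
from h import *
for n in('top','side'):
    g=shot(n,n+'0'); print({k:v for k,v in g.items() if k not in('img','z_map')})
    cv2.imwrite(f'pics/{n}0b.png',cv2.resize(g['img'],(800,500)))
print(telemetry.get_obs())
E
```

```text
{'fx': 365.54028639527996, 'fy': 365.54028639527996, 'cx': 320.73052480446074, 'cy': 198.06827353447136, 'k1': 0.005396079944641241, 'position': array([ 0.43808725, -0.00615246,  0.81212937]), 'orientation': array([  8.83024425,  -0.56832445, -89.83391303])}
{'fx': 431.7631367126872, 'fy': 431.7631367126872, 'cx': 317.55538609599796, 'cy': 196.8086209181019, 'k1': 0.0016895855402227205, 'position': array([ 0.5073249 , -0.76351591,  0.67079851]), 'orientation': array([51.12701677,  1.13659121, -6.25637909])}
{'t': 0.1, 'joint_pos': array([-8.42316794e+01,  1.40787155e+01,  8.93197026e+01, -1.06626372e-03,
        7.67052771e+01, -9.97765270e+00]), 'qd': array([ 0.03638843, -0.09911256, -0.19122512,  0.0713421 ,  0.05565678,
        0.00956369]), 'joint_torque': array([-1.79772680e-03, -4.30673289e+01, -3.27129507e+01, -2.08484562e-04,
        2.86071911e-03, -1.01633680e-05]), 'ee_pos': array([ 0.17631614, -0.62511209,  0.24728951]), 'ee_rot': array([-1.79897693e+02, -1.69450908e-02,  1.57462043e+01]), 'force': array([-0.46288851, -0.29229907, -0.35517508]), 'ft_torque': array([ 0.02108996,  0.0223601 , -0.0038412 ]), 'finger_force': 0.0, 'gripper_width': 1.0048203934574083}
```

View pics/top0b.png

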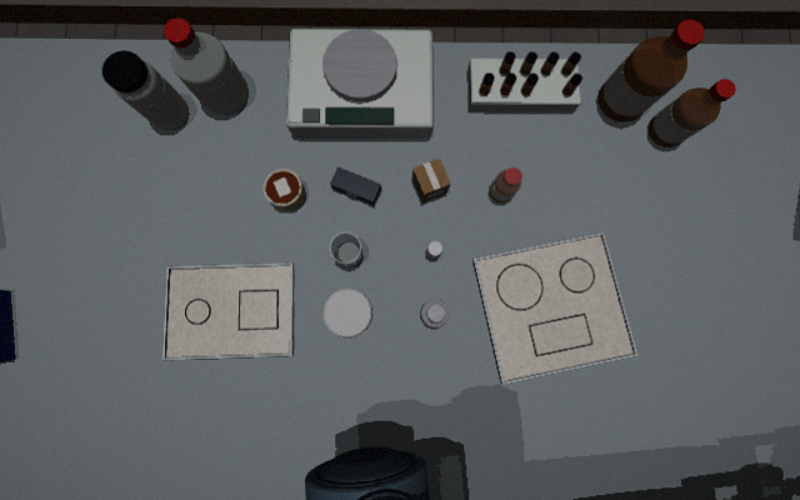

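View pics/side0b.png

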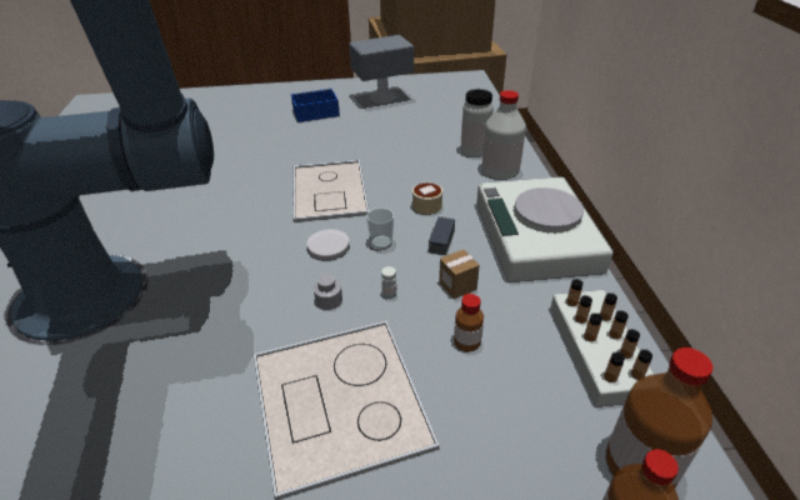

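The top view shows, at 800-wide scale: tub (284,187), slide box (356,185), carton (432,180), bottle (507,185), vial (434,248), beaker (346,250), dish (347,313), weight (434,314). tray2 is at about (229,312) and tray3 at about (555,308).

```bash
cat > loc.py <<'E'
from h import *
import sys
def locate(g,items,rad=0.055):
    P=cloud(g)
    for n,(x,y,h) in items.items():
        m=(np.hypot(P[...,0]-x,P[...,1]-y)<rad)&(P[...,2]>h-0.006)&(P[...,2]<h+0.008)
        q=P[m]
        if len(q)<5: print(n,'few',len(q)); continue
        c,s,a=cv2.minAreaRect((q[:,:2]*1000).astype(np.float32))
        (cc,r)=cv2.minEnclosingCircle((q[:,:2]*1000).astype(np.float32))
        print(n,len(q),'rect',np.round(c,1),np.round(s,1),round(a,1),'circ',np.round(cc,1),round(r,1),'z',round(np.median(q[:,2])*1000,1))
E
python3 - <<'E'
from loc import *
H=dict(bottle=((513,176),.095),vial=((434,244),.056),carton=((432,178),.06),slidebox=((356,184),.03),tub=((284,186),.042),weight=((434,314),.05),dish=((347,313),.014),beaker=((346,245),.068))
g=load('top0')
it={n:(*at_z(g,np.array(p)*.8,h)[0,:2],h) for n,(p,h) in H.items()}
print({k:np.round(v,3) for k,v in it.items()})
locate(g,it); print(); locate(load('side0'),it)
o=dict(tub=(520,287),bot=(577,275),carton=(259,309.5),vial=(198,312))
for k,v in o.items(): print(k,at_z(g,np.array(v)*.8,.005)[0].round(4))
print('slide corners',at_z(g,np.array([(529,324),(587,315),(593,346),(535.5,356)])*.8,.005).round(4))
print('cart corners',at_z(g,np.array([(240,290),(278,290),(279,329),(239,329)])*.8,.005).round(4))
print('t3',at_z(g,np.array([(474,259),(604,235),(635,354),(503,382)])*.8,.011).round(4))
print('t2',at_z(g,np.array([(166,267),(293,263),(292,355),(164,359)])*.8,.011).round(4))
for n,(u,v,w,h,f) in dict(a=(370,180,150,130,4),b=(200,110,230,80,3)).items():
    cv2.imwrite(f'pics/crop_{n}.png',cv2.resize(g['img'][v:v+h,u:u+w],None,fx=f,fy=f,interpolation=cv2.INTER_CUBIC))
E
```

```text
{'bottle': array([ 0.669, -0.195,  0.095]), 'vial': array([ 0.562, -0.069,  0.056]), 'carton': array([ 0.675, -0.066,  0.06 ]), 'slidebox': array([0.673, 0.066, 0.03 ]), 'tub': array([0.665, 0.19 , 0.042]), 'weight': array([ 0.446, -0.068,  0.05 ]), 'dish': array([0.447, 0.079, 0.014]), 'beaker': array([0.558, 0.077, 0.068])}
bottle 155 rect [ 668.7 -194.1] [27.5 26.7] 43.8 circ [ 668.3 -194.6] 14.3 z 94.8
vial 110 rect [554.5 -68.9] [24.1 22.4] 39.7 circ [554.4 -69.4] 12.5 z 55.8
carton 546 rect [678.6 -64.1] [50.1 49.7] 22.2 circ [678.8 -64.7] 34.2 z 60.0
slidebox 607 rect [671.8  68.8] [83.8 38.1] 67.8 circ [672.2  68.3] 44.4 z 29.9
tub 732 rect [662.6 193.5] [65.9 65.8] 46.0 circ [662.4 193.7] 33.7 z 42.6
weight 164 rect [447.2 -71.1] [26.6 26.9] 0.1 circ [447.  -70.6] 14.8 z 49.9
dish 1188 rect [448.5  79.3] [81.4 80.1] 0.9 circ [448.   79.4] 41.9 z 14.2
beaker 132 rect [553.2  79.4] [53.  50.8] 45.6 circ [553.4  79.4] 26.7 z 67.7

bottle 161 rect [ 670.1 -195.5] [27.2 28.5] 78.3 circ [ 669.7 -195.6] 14.7 z 95.1
vial 96 rect [556.  -69.8] [25.6 24. ] 75.4 circ [554.7 -69.9] 13.9
[... 332 characters left out ...]
48.6  80.5] [82.3 85.4] 26.9 circ [449.3  79.7] 43.8 z 14.8
beaker 145 rect [554.4  80. ] [53.3 54.9] 24.3 circ [552.1  78.7] 29.5 z 66.8
tub [ 0.4939 -0.2245  0.005 ]
bot [ 0.5156 -0.3268  0.005 ]
carton [0.4531 0.2335 0.005 ]
vial [0.4485 0.3389 0.005 ]
slide corners [[ 0.4295 -0.2379  0.005 ]
 [ 0.4454 -0.3404  0.005 ]
 [ 0.3922 -0.3476  0.005 ]
 [ 0.375  -0.2469  0.005 ]]
cart corners [[0.4869 0.2684 0.005 ]
 [0.4871 0.2019 0.005 ]
 [0.4197 0.1972 0.005 ]
 [0.4195 0.2663 0.005 ]]
t3 [[ 0.5427 -0.1432  0.011 ]
 [ 0.587  -0.3768  0.011 ]
 [ 0.3793 -0.4165  0.011 ]
 [ 0.3322 -0.1879  0.011 ]]
t2 [[0.5263 0.3976 0.011 ]
 [0.5343 0.1762 0.011 ]
 [0.3762 0.1716 0.011 ]
 [0.3693 0.3881 0.011 ]]
```

View pics/crop_a.png

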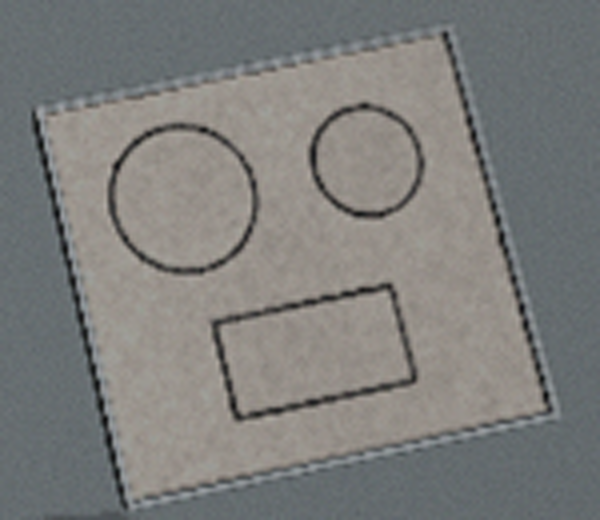

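View pics/crop_b.png

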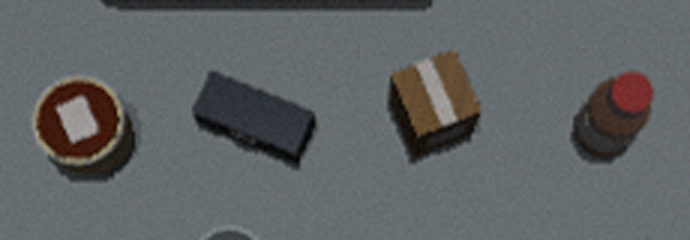

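The tray3 crop (x4) shows the tub circle centre at (183.5,198), the bottle circle centre at (367.5,160), and slide-box outline corners at (216,322), (391,286), (415,380) and (239,418). The second crop confirms the yaws: the slide box leans from upper left to lower right, and the carton is turned about 22°.

```bash
python3 - <<'E'
from h import *
g=load('top0')
def fit(uv,loc):
    w=at_z(g,uv,.005)[:,:2]; M,_=cv2.estimateAffinePartial2D(np.array(loc,float),w*1000,method=cv2.LMEDS)
    # rigid LSQ (Kabsch)
    L=np.array(loc,float); W=w*1000; a=L-L.mean(0); b=W-W.mean(0)
    th=np.arctan2((a[:,0]*b[:,1]-a[:,1]*b[:,0]).sum(),(a*b).sum()); c,s=np.cos(th),np.sin(th); Rm=np.array([[c,-s],[s,c]])
    t=W.mean(0)-Rm@L.mean(0); print('yaw',np.degrees(th).round(2),'org',t.round(1),'res',(W-(L@Rm.T+t)).round(1).tolist(),'scale',np.hypot(*M[:,0]).round(3)); return Rm,t
c=lambda p:(np.array(p)+.5)/4-.5+[370,180]
R3,t3=fit(c([(183.5,198),(367.5,160),(216,322),(391,286),(415,380),(239,418)]),[(45,50),(45,-55),(-24,50),(-24,-50),(-76,-50),(-76,50)])
R2,t2=fit(np.array([(198,312),(240,290),(278,290),(279,329),(239,329)])*.8-.1,[(0,55),(33,-17),(33,-83),(-33,-83),(-33,-17)])
for n,p in dict(bottle=(45,-55),tub=(45,50),slide=(-50,0)).items(): print(n,(R3@p+t3).round(1))
for n,p in dict(carton=(0,-50),vial=(0,55)).items(): print(n,(R2@p+t2).round(1))
E
```

```text
yaw 11.78 org [ 461. -282.] res [[0.1, 0.3], [0.2, 0.0], [0.2, -0.8], [-0.5, 0.2], [0.0, 0.8], [0.0, -0.5]] scale 0.997
yaw 2.07 org [451.5 283.8] res [[-0.8, 0.4], [2.0, 0.7], [-0.2, 0.2], [-1.6, -2.2], [0.6, 0.9]] scale 1.015
bottle [ 516.3 -326.6]
tub [ 494.8 -223.8]
slide [ 412.  -292.2]
carton [453.3 233.8]
vial [449.5 338.7]
```

Request:
move_arm(commands=[[0.25,0.35,-0.03,0,0,0.45,1],[0.25,0.35,-0.03,0,0,0.45,1],[0.25,0.35,-0.03,0,0,0.45,1],[0.25,0.35,-0.03,0,0,0.45,1],[0.25,0.35,-0.03,0,0,0.45,1],[0.25,0.35,-0.03,0,0,0.45,1],[0.25,0.35,-0.03,0,0,0.45,1],[0.25,0.35,-0.03,0,0,0.45,1],[0.25,0.35,-0.03,0,0,0.45,1],[0.496,0.694,-0.09,0,0,0.909,1],[0.496,0.694,-0.09,0,0,0.909,1],[0.496,0.694,-0.09,0,0,0.909,1],[0.496,0.694,-0.09,0,0,0.909,1],[0.496,0.694,-0.09,0,0,0.909,1],[0.496,0.694,-0.09,0,0,0.909,1],[0.496,0.694,-0.09,0,0,0.909,1],[0.496,0.694,-0.09,0,0,0.909,1],[0.496,0.694,-0.09,0,0,0.909,1],[0.496,0.694,-0.09,0,0,0.909,1],[0.496,0.694,-0.09,0,0,0.909,1]], force=30)

```text
t: 1.77
ee_pos: [0.6586, 0.0504, 0.1607]
ee_rot: [-179.9, 0.0, 67.8]
force: [-0.0, -0.2, 0.9]
gripper_width: 0.999
finger_force: 0.0
```

Request:
move_arm(commands=[[0,0,0,0,0,0,1],[0,0,0,0,0,0,1],[0,0,0,0,0,0,1]])

```text
t: 2.02
ee_pos: [0.6576, 0.0483, 0.1609]
ee_rot: [-179.9, 0.0, 67.8]
force: [-0.1, -0.4, 0.4]
gripper_width: 1.001
finger_force: 0.0
```

```bash
python3 - <<'E'
from h import *
o=telemetry.get_obs(); print(o['ee_pos'],o['ee_rot'],o['t'])
g=shot('side','s1')
cv2.imwrite('pics/s1c.png',cv2.resize(g['img'][80:280,230:480],(750,600)))
E
```

```text
[0.65756033 0.04830183 0.16089185] [-1.79930522e+02  4.02324974e-02  6.78487615e+01] 2.0167
```

View pics/s1c.png

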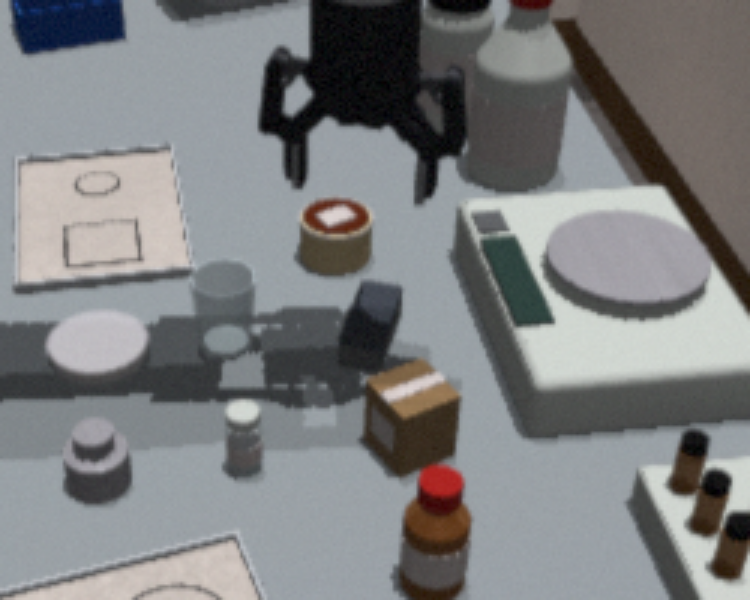

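The gripper hangs above the slide box (crop about (370,330)). The scale is close behind it, so I'll go down with the fingers part-open.

Request:
move_arm(commands=[[0.0145,0.02,0,0,0,0,0.4],[0.0145,0.02,0,0,0,0,0.4],[0.0145,0.02,0,0,0,0,0.4],[0.0145,0.02,-0.04,0,0,0,0.4],[0.0145,0.02,-0.075,0,0,0,0.4],[0.0145,0.02,-0.1,0,0,0,0.4],[0.0145,0.02,-0.12,0,0,0,0.4],[0.0145,0.02,-0.132,0,0,0,0.4],[0.0145,0.02,-0.138,0,0,0,0.4],[0.0145,0.02,-0.138,0,0,0,0.4],[0.0145,0.02,-0.138,0,0,0,0.4]])

```text
t: 2.98
ee_pos: [0.6734, 0.0678, 0.0249]
ee_rot: [179.9, -0.0, 67.8]
force: [0.7, -0.1, 0.5]
gripper_width: 0.704
finger_force: 0.0
```

Request:
move_arm(commands=[[0,0,0,0,0,0,-1],[0,0,0,0,0,0,-1],[0,0,0,0,0,0,-1],[0,0,0,0,0,0,-1],[0,0,0,0,0,0,-1],[0,0,0,0,0,0,-1],[0,0,0,0,0,0,-1],[0,0,0,0,0,0,-1]], force=35)

```text
t: 3.65
ee_pos: [0.674, 0.0682, 0.0256]
ee_rot: [179.8, -0.1, 67.8]
force: [-0.5, -0.5, 7.1]
gripper_width: 0.414
finger_force: 37.5
```

Request:
move_arm(commands=[[0,0,0.03,0,0,0,-1],[0,0,0.06,0,0,0,-1],[0,0,0.1,0,0,0,-1],[-0.03,-0.035,0.12,0,0,0.08,-1],[-0.055,-0.07,0.12,0,0,0.16,-1],[-0.08,-0.105,0.12,0,0,0.24,-1],[-0.105,-0.14,0.12,0,0,0.32,-1],[-0.13,-0.175,0.12,0,0,0.4,-1],[-0.155,-0.21,0.12,0,0,0.48,-1],[-0.18,-0.245,0.12,0,0,0.56,-1],[-0.205,-0.28,0.12,0,0,0.593,-1],[-0.23,-0.315,0.12,0,0,0.593,-1],[-0.25,-0.345,0.12,0,0,0.593,-1],[-0.262,-0.36,0.12,0,0,0.593,-1],[-0.262,-0.36,0.12,0,0,0.593,-1],[-0.262,-0.36,0.12,0,0,0.593,-1],[-0.262,-0.36,0.12,0,0,0.593,-1]])

```text
t: 5.07
ee_pos: [0.4105, -0.2912, 0.1434]
ee_rot: [180.0, -0.0, 101.8]
force: [0.4, 0.1, -0.3]
gripper_width: 0.411
finger_force: 36.6
```

Request:
move_arm(commands=[[0.0015,-0.001,-0.035,0,0,0,-1],[0.0015,-0.001,-0.07,0,0,0,-1],[0.0015,-0.001,-0.09,0,0,0,-1],[0.0015,-0.001,-0.103,0,0,0,-1],[0.0015,-0.001,-0.108,0,0,0,-1],[0.0015,-0.001,-0.111,0,0,0,-1],[0.0015,-0.001,-0.111,0,0,0,-1],[0.0015,-0.001,-0.111,0,0,0,-1]])

```text
t: 5.73
ee_pos: [0.413, -0.2929, 0.0336]
ee_rot: [179.9, 0.1, 101.9]
force: [0.8, -1.0, -0.7]
gripper_width: 0.411
finger_force: 36.6
```

Request:
move_arm(commands=[[0,0,-0.001,0,0,0,-1],[0,0,-0.001,0,0,0,-1],[0,0,-0.001,0,0,0,0.25],[0,0,-0.001,0,0,0,0.25],[0,0,-0.001,0,0,0,0.25],[0,0,-0.001,0,0,0,0.25],[0,0,0.02,0,0,0,0.25],[0,0,0.05,0,0,0,0.25],[0,0,0.09,0,0,0,0.25],[0,0,0.12,0,0,0,1],[0,0,0.12,0,0,0,1],[0,0,0.12,0,0,0,1]])

```text
t: 6.73
ee_pos: [0.4131, -0.2938, 0.1549]
ee_rot: [179.9, 0.3, 101.8]
force: [-0.3, -0.5, -0.4]
gripper_width: 0.995
finger_force: 0.0
```

Request:
move_arm(commands=[[0.12,0.24,0.0,0,0,-0.75,1],[0.12,0.24,0.0,0,0,-0.75,1],[0.12,0.24,0.0,0,0,-0.75,1],[0.12,0.24,0.0,0,0,-0.75,1],[0.12,0.24,0.0,0,0,-0.75,1],[0.12,0.24,0.0,0,0,-0.75,1],[0.12,0.24,0.0,0,0,-0.75,1],[0.2505,0.4855,-0.03,0,0,-1.571,1],[0.2505,0.4855,-0.03,0,0,-1.571,1],[0.2505,0.4855,-0.03,0,0,-1.571,1],[0.2505,0.4855,-0.03,0,0,-1.571,1],[0.2505,0.4855,-0.03,0,0,-1.571,1],[0.2505,0.4855,-0.03,0,0,-1.571,1],[0.2505,0.4855,-0.03,0,0,-1.571,1],[0.2505,0.4855,-0.03,0,0,-1.571,1],[0.2505,0.4855,-0.03,0,0,-1.571,1],[0.2505,0.4855,-0.03,0,0,-1.571,1],[0.2505,0.4855,-0.03,0,0,-1.571,1],[0.2505,0.4855,-0.03,0,0,-1.571,1],[0.2505,0.4855,-0.03,0,0,-1.571,1]])

```text
t: 8.4
ee_pos: [0.6623, 0.1915, 0.1227]
ee_rot: [180.0, 0.0, 11.7]
force: [-0.0, -0.2, 0.5]
gripper_width: 0.999
finger_force: 0.0
```

```bash
python3 - <<'E'
from loc import *
o=telemetry.get_obs(); print(o['ee_pos'],o['ee_rot'],o['t'])
g=shot('top','t2'); cv2.imwrite('pics/t2b.png',cv2.resize(g['img'],(800,500)))
locate(g,dict(slide=(.412,-.292,.035),vial=(.5545,-.069,.056)),.06); locate(shot('side','s2'),dict(slide=(.412,-.292,.035),tub=(.663,.194,.042)))
E
```

```text
[0.66232715 0.19146277 0.12274891] [1.79997073e+02 8.01636623e-03 1.17017899e+01] 8.4
slide 711 rect [ 410.9 -292.3] [37.9 84.4] 11.4 circ [ 411.4 -292.3] 44.2 z 34.7
vial 110 rect [554.1 -69.2] [22.9 23.5] 18.9 circ [554.4 -69.4] 12.4 z 55.8
slide 867 rect [ 412.1 -293.5] [38.  84.8] 11.4 circ [ 413.8 -293. ] 44.4 z 35.3
tub 310 rect [662.8 193.9] [67.2 67.2] 36.2 circ [664.6 193.8] 35.6 z 43.5
```

View pics/t2b.png

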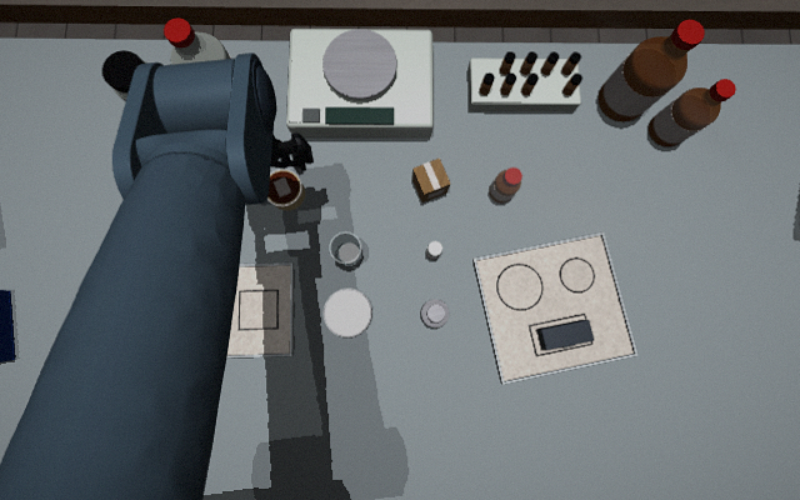

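The slide box sits inside its outline ((565,334) in the view), measured within 1 mm and 0.5°. The arm stands above the tub at (284,187).

Request:
move_arm(commands=[[0.0005,0.001,-0.03,0,0,0,1],[0.0005,0.001,-0.055,0,0,0,1],[0.0005,0.001,-0.075,0,0,0,1],[0.0005,0.001,-0.09,0,0,0,1],[0.0005,0.001,-0.097,0,0,0,1],[0.0005,0.001,-0.099,0,0,0,1],[0.0005,0.001,-0.099,0,0,0,1],[0.0005,0.001,-0.099,0,0,0,1],[0.0005,0.001,-0.099,0,0,0,-1],[0.0005,0.001,-0.099,0,0,0,-1],[0.0005,0.001,-0.099,0,0,0,-1],[0.0005,0.001,-0.099,0,0,0,-1],[0.0005,0.001,-0.099,0,0,0,-1],[0.0005,0.001,-0.099,0,0,0,-1]])

```text
t: 9.67
ee_pos: [0.6642, 0.194, 0.0253]
ee_rot: [180.0, -0.1, 11.8]
force: [-0.5, 0.4, 7.0]
gripper_width: 0.738
finger_force: 39.7
```

Request:
move_arm(commands=[[0,0,0.03,0,0,0,-1],[0,0,0.06,0,0,0,-1],[0,0,0.1,0,0,0,-1],[-0.013,-0.032,0.12,0,0,0,-1],[-0.027,-0.067,0.12,0,0,0,-1],[-0.041,-0.102,0.12,0,0,0,-1],[-0.055,-0.137,0.12,0,0,0,-1],[-0.069,-0.172,0.12,0,0,0,-1],[-0.083,-0.207,0.12,0,0,0,-1],[-0.097,-0.242,0.12,0,0,0,-1],[-0.111,-0.277,0.12,0,0,0,-1],[-0.125,-0.312,0.12,0,0,0,-1],[-0.139,-0.347,0.12,0,0,0,-1],[-0.153,-0.38,0.12,0,0,0,-1],[-0.163,-0.405,0.12,0,0,0,-1],[-0.168,-0.418,0.12,0,0,0,-1],[-0.168,-0.418,0.12,0,0,0,-1],[-0.168,-0.418,0.12,0,0,0,-1],[-0.168,-0.418,0.12,0,0,0,-1]])

```text
t: 11.25
ee_pos: [0.495, -0.2233, 0.1432]
ee_rot: [-180.0, 0.0, 11.8]
force: [0.1, -0.6, -2.0]
gripper_width: 0.735
finger_force: 39.5
```

Request:
move_arm(commands=[[0,0,-0.035,0,0,0,-1],[0,0,-0.07,0,0,0,-1],[0,0,-0.09,0,0,0,-1],[0,0,-0.103,0,0,0,-1],[0,0,-0.109,0,0,0,-1],[0,0,-0.112,0,0,0,-1],[0,0,-0.112,0,0,0,-1],[0,0,-0.112,0,0,0,-1],[0,0,-0.112,0,0,0,-1]])

```text
t: 12.0
ee_pos: [0.4961, -0.2248, 0.0331]
ee_rot: [179.9, -0.1, 11.8]
force: [0.3, -0.0, -2.1]
gripper_width: 0.734
finger_force: 39.4
```

Request:
move_arm(commands=[[-0.001,0.0005,-0.002,0,0,0,-1],[-0.001,0.0005,-0.002,0,0,0,-1],[-0.001,0.0005,-0.002,0,0,0,0.9],[-0.001,0.0005,-0.002,0,0,0,0.9],[-0.001,0.0005,-0.002,0,0,0,0.9],[-0.001,0.0005,-0.002,0,0,0,0.9],[0,0,0.02,0,0,0,0.9],[0,0,0.05,0,0,0,0.9],[0,0,0.09,0,0,0,0.9],[0,0,0.13,0,0,0,1],[0,0,0.15,0,0,0,1],[0,0,0.15,0,0,0,1],[0,0,0.15,0,0,0,1],[0,0,0.15,0,0,0,1]])

```text
t: 13.17
ee_pos: [0.4944, -0.2237, 0.1804]
ee_rot: [-179.9, 0.1, 11.8]
force: [-0.1, 0.5, 0.2]
gripper_width: 0.998
finger_force: 0.0
```

Request:
move_arm(commands=[[0.04,0.008,0,0,0,0,1],[0.08,0.016,0,0,0,0,1],[0.12,0.024,-0.01,0,0,0,1],[0.15,0.029,-0.02,0,0,0,1],[0.17,0.029,-0.03,0,0,0,1],[0.1745,0.029,-0.035,0,0,0,1],[0.1745,0.029,-0.035,0,0,0,1],[0.1745,0.029,-0.035,0,0,0,1],[0.1745,0.029,-0.065,0,0,0,1],[0.1745,0.029,-0.09,0,0,0,1],[0.1745,0.029,-0.11,0,0,0,1],[0.1745,0.029,-0.125,0,0,0,1],[0.1745,0.029,-0.131,0,0,0,1],[0.1745,0.029,-0.131,0,0,0,1],[0.1745,0.029,-0.131,0,0,0,1],[0.1745,0.029,-0.131,0,0,0,1]])

```text
t: 14.5
ee_pos: [0.6706, -0.1958, 0.0526]
ee_rot: [179.9, -0.1, 11.8]
force: [-0.3, -0.3, 0.2]
gripper_width: 1.003
finger_force: 0.0
```

Request:
move_arm(commands=[[-0.001,0.001,-0.004,0,0,0,1],[-0.001,0.001,-0.004,0,0,0,1],[-0.001,0.001,-0.004,0,0,0,-1],[-0.001,0.001,-0.004,0,0,0,-1],[-0.001,0.001,-0.004,0,0,0,-1],[-0.001,0.001,-0.004,0,0,0,-1],[-0.001,0.001,-0.004,0,0,0,-1],[-0.001,0.001,-0.004,0,0,0,-1],[-0.001,0.001,-0.004,0,0,0,-1],[-0.001,0.001,-0.004,0,0,0,-1],[-0.001,0.001,-0.004,0,0,0,-1]])

```text
t: 15.42
ee_pos: [0.6689, -0.1944, 0.0471]
ee_rot: [180.0, -0.0, 11.8]
force: [-0.4, -0.6, 2.9]
gripper_width: 0.502
finger_force: 36.0
```

Request:
move_arm(commands=[[0,0,0.03,0,0,0,-1],[0,0,0.06,0,0,0,-1],[0,0,0.09,0,0,0,-1],[-0.015,-0.013,0.1,0,0,0,-1],[-0.035,-0.03,0.1,0,0,0,-1],[-0.06,-0.052,0.1,0,0,0,-1],[-0.085,-0.073,0.1,0,0,0,-1],[-0.11,-0.095,0.1,0,0,0,-1],[-0.133,-0.115,0.1,0,0,0,-1],[-0.147,-0.127,0.1,0,0,0,-1],[-0.1525,-0.132,0.1,0,0,0,-1],[-0.1525,-0.132,0.1,0,0,0,-1],[-0.1525,-0.132,0.1,0,0,0,-1],[-0.1525,-0.132,0.075,0,0,0,-1],[-0.1525,-0.132,0.05,0,0,0,-1],[-0.1525,-0.132,0.03,0,0,0,-1],[-0.1525,-0.132,0.015,0,0,0,-1],[-0.1525,-0.132,0.01,0,0,0,-1],[-0.1525,-0.132,0.01,0,0,0,-1],[-0.1525,-0.132,0.01,0,0,0,-1]])

```text
t: 17.08
ee_pos: [0.517, -0.3258, 0.057]
ee_rot: [180.0, -0.0, 11.9]
force: [0.1, 0.5, -1.1]
gripper_width: 0.505
finger_force: 36.2
```

Request:
move_arm(commands=[[-0.0005,-0.0005,-0.002,0,0,0,-1],[-0.0005,-0.0005,-0.003,0,0,0,-1],[-0.0005,-0.0005,-0.003,0,0,0,-1],[-0.0005,-0.0005,-0.003,0,0,0,-1]])

```text
t: 17.42
ee_pos: [0.5158, -0.3269, 0.0542]
ee_rot: [179.9, -0.0, 11.8]
force: [0.6, -0.2, -1.5]
gripper_width: 0.509
finger_force: 36.2
```

Request:
move_arm(commands=[[0,0,-0.001,0,0,0,-1],[0,0,-0.0015,0,0,0,-1],[0,0,-0.0015,0,0,0,-1],[0,0,-0.0015,0,0,0,0.7],[0,0,-0.0015,0,0,0,0.7],[0,0,-0.0015,0,0,0,0.7],[0,0,-0.0015,0,0,0,0.7],[0,0,0.015,0,0,0,0.7],[0,0,0.04,0,0,0,0.7],[0,0,0.07,0,0,0,0.7],[0,0,0.1,0,0,0,0.7],[0,0,0.12,0,0,0,1],[0,0,0.12,0,0,0,1],[0,0,0.12,0,0,0,1],[0,0,0.12,0,0,0,1]])

```text
t: 18.67
ee_pos: [0.515, -0.3262, 0.1724]
ee_rot: [-179.9, 0.1, 11.8]
force: [0.3, -0.0, -1.2]
gripper_width: 1.005
finger_force: 0.0
```

Request:
move_arm(commands=[[0.08,0.13,0,0,0,0.1,1],[0.08,0.13,0,0,0,0.1,1],[0.08,0.13,0,0,0,0.1,1],[0.08,0.13,0,0,0,0.1,1],[0.14,0.225,-0.01,0,0,0.187,1],[0.14,0.225,-0.02,0,0,0.187,1],[0.14,0.225,-0.02,0,0,0.187,1],[0.155,0.25,-0.03,0,0,0.187,1],[0.1635,0.262,-0.04,0,0,0.187,1],[0.1635,0.262,-0.05,0,0,0.187,1],[0.1635,0.262,-0.05,0,0,0.187,1],[0.1635,0.262,-0.05,0,0,0.187,1],[0.1635,0.262,-0.075,0,0,0.187,1],[0.1635,0.262,-0.1,0,0,0.187,1],[0.1635,0.262,-0.12,0,0,0.187,1],[0.1635,0.262,-0.13,0,0,0.187,1],[0.1635,0.262,-0.134,0,0,0.187,1],[0.1635,0.262,-0.134,0,0,0.187,1],[0.1635,0.262,-0.134,0,0,0.187,1],[0.1635,0.262,-0.134,0,0,0.187,1]])

```text
t: 20.33
ee_pos: [0.6803, -0.0652, 0.0416]
ee_rot: [179.9, -0.1, 22.5]
force: [-0.4, 0.0, -0.1]
gripper_width: 1.0
finger_force: 0.0
```

Request:
move_arm(commands=[[0,0,0,0,0,0,-1],[0,0,0,0,0,0,-1],[0,0,0,0,0,0,-1],[0,0,0,0,0,0,-1],[0,0,0,0,0,0,-1],[0,0,0,0,0,0,-1],[0,0,0,0,0,0,-1],[0,0,0,0,0,0,-1]])

```text
t: 21.0
ee_pos: [0.6797, -0.0647, 0.0404]
ee_rot: [180.0, -0.1, 22.5]
force: [0.1, 0.5, 5.2]
gripper_width: 0.582
finger_force: 38.1
```

```bash
python3 - <<'E'
from loc import *
it=dict(bottle=(.516,-.327,.1),tub=(.495,-.224,.047),slide=(.412,-.292,.035),vial=(.5545,-.069,.056))
for n in('top','side'): locate(shot(n,n+'3'),it)
g=load('top3'); cv2.imwrite('pics/t3b.png',cv2.resize(g['img'][120:320,340:540],(600,600)))
E
```

```text
bottle 178 rect [ 515.4 -326. ] [28.4 26.5] 86.5 circ [ 515.8 -325.7] 14.8 z 99.7
tub 802 rect [ 493.7 -223.2] [66.1 65.2] 89.9 circ [ 493.4 -223.5] 33.7 z 47.3
slide 709 rect [ 411.  -292.5] [37.6 84.2] 11.6 circ [ 411.5 -292. ] 44.3 z 34.7
vial few 0
bottle 239 rect [ 516.9 -326.3] [27.6 27.6] 45.1 circ [ 517.  -326.4] 14.7 z 100.3
tub 811 rect [ 494.8 -222.6] [67.5 64.2] 88.3 circ [ 494.2 -223.1] 34.4 z 48.0
slide 870 rect [ 412.  -292.9] [37.9 84.6] 11.5 circ [ 412.9 -292.7] 44.8 z 35.5
vial 94 rect [555.2 -69.8] [25.9 24.6] 30.0 circ [554.8 -69.2] 14.7 z 56.4
```

View pics/t3b.png

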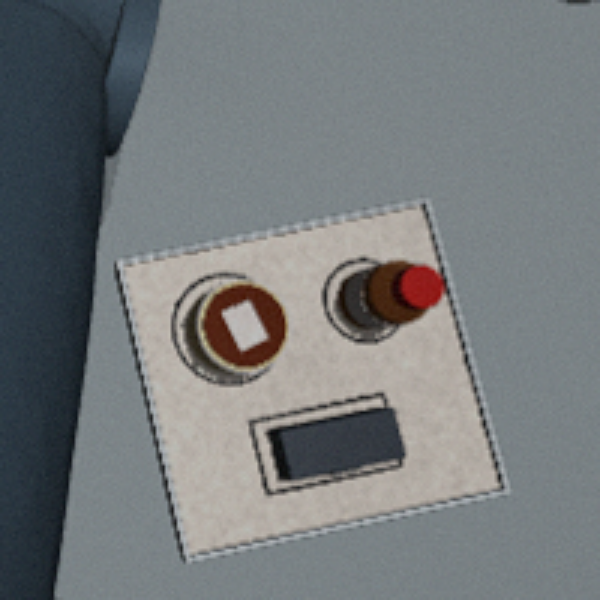

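The crop shows the tub, bottle and slide box all inside their outlines and upright, within 2 mm measured. The carton is gripped, so I'll carry it over next.

Request:
move_arm(commands=[[0,0,0.035,0,0,0,-1],[0,0,0.07,0,0,0,-1],[0,0,0.11,0,0,0,-1],[-0.01,0.013,0.13,0,0,-0.03,-1],[-0.03,0.04,0.13,0,0,-0.06,-1],[-0.05,0.066,0.13,0,0,-0.1,-1],[-0.07,0.092,0.13,0,0,-0.14,-1],[-0.09,0.119,0.13,0,0,-0.18,-1],[-0.11,0.145,0.13,0,0,-0.22,-1],[-0.13,0.172,0.13,0,0,-0.26,-1],[-0.15,0.198,0.13,0,0,-0.3,-1],[-0.17,0.225,0.13,0,0,-0.33,-1],[-0.19,0.251,0.13,0,0,-0.356,-1],[-0.21,0.277,0.13,0,0,-0.356,-1],[-0.22,0.29,0.13,0,0,-0.356,-1],[-0.226,0.2985,0.13,0,0,-0.356,-1],[-0.226,0.2985,0.13,0,0,-0.356,-1],[-0.226,0.2985,0.13,0,0,-0.356,-1],[-0.226,0.2985,0.1,0,0,-0.356,-1],[-0.226,0.2985,0.07,0,0,-0.356,-1]])

```text
t: 22.77
ee_pos: [0.456, 0.2334, 0.111]
ee_rot: [-179.9, -0.4, 2.0]
force: [-0.6, 0.3, -2.1]
gripper_width: 0.581
finger_force: 37.6
```

Request:
move_arm(commands=[[0,0,-0.03,0,0,0,-1],[0,0,-0.045,0,0,0,-1],[0,0,-0.055,0,0,0,-1],[0,0,-0.06,0,0,0,-1],[0,0,-0.06,0,0,0,-1],[0,0,-0.06,0,0,0,-1]])

```text
t: 23.27
ee_pos: [0.4542, 0.2337, 0.0505]
ee_rot: [-180.0, -0.1, 2.1]
force: [-0.0, -0.2, -1.4]
gripper_width: 0.581
finger_force: 37.5
```

Request:
move_arm(commands=[[-0.0005,0,-0.002,0,0,0,-1],[-0.0005,0,-0.0035,0,0,0,-1],[-0.0005,0,-0.0035,0,0,0,-1],[-0.0005,0,-0.0035,0,0,0,-1],[-0.0005,0,-0.0035,0,0,0,0.7],[-0.0005,0,-0.0035,0,0,0,0.7],[-0.0005,0,-0.0035,0,0,0,0.7],[-0.0005,0,-0.0035,0,0,0,0.7],[0,0,0.015,0,0,0,0.7],[0,0,0.04,0,0,0,0.7],[0,0,0.08,0,0,0,0.7],[0,0,0.1,0,0,0,0.7],[0,0,0.1,0,0,0,0.7],[0,0,0.1,0,0,0,0.7],[0,0,0.1,0,0,0,0.7]])

```text
t: 24.52
ee_pos: [0.4523, 0.2337, 0.1486]
ee_rot: [180.0, 0.1, 2.1]
force: [-0.9, 0.4, 0.2]
gripper_width: 0.852
finger_force: 0.0
```

Request:
move_arm(commands=[[0.05,-0.15,0,0,0,0,0.5],[0.05,-0.15,0,0,0,0,0.5],[0.05,-0.15,0,0,0,0,0.5],[0.05,-0.15,0,0,0,0,0.5],[0.088,-0.26,0,0,0,0,0.5],[0.088,-0.26,0,0,0,0,0.5],[0.088,-0.26,0,0,0,0,0.5],[0.098,-0.29,0,0,0,0,0.5],[0.102,-0.303,0,0,0,0,0.5],[0.102,-0.303,0,0,0,0,0.5],[0.102,-0.303,-0.02,0,0,0,0.5],[0.102,-0.303,-0.05,0,0,0,0.5],[0.102,-0.303,-0.08,0,0,0,0.5],[0.102,-0.303,-0.1,0,0,0,0.5],[0.102,-0.303,-0.112,0,0,0,0.5],[0.102,-0.303,-0.119,0,0,0,0.5],[0.102,-0.303,-0.119,0,0,0,0.5],[0.102,-0.303,-0.119,0,0,0,0.5]])

```text
t: 26.02
ee_pos: [0.5555, -0.0688, 0.0311]
ee_rot: [180.0, -0.0, 2.1]
force: [0.2, -0.7, -0.1]
gripper_width: 0.751
finger_force: 0.0
```

Request:
move_arm(commands=[[0,0,0,0,0,0,0.5],[0,0,0,0,0,0,-1],[0,0,0,0,0,0,-1],[0,0,0,0,0,0,-1],[0,0,0,0,0,0,-1],[0,0,0,0,0,0,-1],[0,0,0,0,0,0,-1],[0,0,0,0,0,0,-1]], force=25)

```text
t: 26.68
ee_pos: [0.5556, -0.0693, 0.0314]
ee_rot: [180.0, -0.1, 2.1]
force: [-2.6, -0.3, 5.7]
gripper_width: 0.289
finger_force: 24.7
```

Request:
move_arm(commands=[[0,0,0.035,0,0,0,-1],[0,0,0.07,0,0,0,-1],[0,0,0.11,0,0,0,-1],[-0.005,0.02,0.13,0,0,0,-1],[-0.014,0.055,0.13,0,0,0,-1],[-0.023,0.09,0.13,0,0,0,-1],[-0.032,0.125,0.13,0,0,0,-1],[-0.041,0.16,0.13,0,0,0,-1],[-0.05,0.195,0.13,0,0,0,-1],[-0.059,0.23,0.13,0,0,0,-1],[-0.068,0.265,0.13,0,0,0,-1],[-0.077,0.3,0.13,0,0,0,-1],[-0.086,0.335,0.13,0,0,0,-1],[-0.095,0.37,0.13,0,0,0,-1],[-0.102,0.395,0.13,0,0,0,-1],[-0.1055,0.408,0.13,0,0,0,-1],[-0.1055,0.408,0.13,0,0,0,-1],[-0.1055,0.408,0.13,0,0,0,-1],[-0.1055,0.408,0.1,0,0,0,-1],[-0.1055,0.408,0.07,0,0,0,-1]])

```text
t: 28.35
ee_pos: [0.4519, 0.3383, 0.102]
ee_rot: [-179.9, -0.3, 2.0]
force: [-0.2, -0.7, -1.0]
gripper_width: 0.291
finger_force: 24.9
```

Request:
move_arm(commands=[[0,0,-0.03,0,0,0,-1],[0,0,-0.045,0,0,0,-1],[0,0,-0.055,0,0,0,-1],[0,0,-0.061,0,0,0,-1],[0,0,-0.061,0,0,0,-1],[0,0,-0.061,0,0,0,-1],[0,0,-0.061,0,0,0,-1]])

```text
t: 28.93
ee_pos: [0.4508, 0.3391, 0.0411]
ee_rot: [-179.9, -0.1, 2.1]
force: [0.9, 0.1, -0.1]
gripper_width: 0.292
finger_force: 24.9
```

Request:
move_arm(commands=[[-0.001,0,-0.002,0,0,0,-1],[-0.001,0,-0.0035,0,0,0,-1],[-0.001,0,-0.0035,0,0,0,-1],[-0.001,0,-0.0035,0,0,0,-1],[-0.001,0,-0.0035,0,0,0,-1]])

```text
t: 29.35
ee_pos: [0.4488, 0.339, 0.0365]
ee_rot: [-180.0, -0.0, 2.1]
force: [-0.2, 0.0, 0.5]
gripper_width: 0.298
finger_force: 25.1
```

Request:
move_arm(commands=[[0,0,-0.0005,0,0,0,-1],[0,0,-0.0005,0,0,0,0.2],[0,0,-0.0005,0,0,0,0.2],[0,0,-0.0005,0,0,0,0.2],[0,0,-0.0005,0,0,0,0.2],[0,0,-0.0005,0,0,0,0.2],[0,0,0.015,0,0,0,0.2],[0,0,0.04,0,0,0,0.2],[0,0,0.08,0,0,0,0.2],[0,0,0.12,0,0,0,0.2],[0,0,0.15,0,0,0,0.2],[-0.05,-0.2,0.18,0,0,0,0.2],[-0.05,-0.2,0.18,0,0,0,0.2],[-0.05,-0.2,0.18,0,0,0,0.2],[-0.05,-0.2,0.18,0,0,0,0.2],[-0.05,-0.2,0.18,0,0,0,0.2],[-0.05,-0.2,0.18,0,0,0,0.2],[-0.05,-0.2,0.18,0,0,0,0.2],[-0.05,-0.2,0.18,0,0,0,0.2]])

```text
t: 30.93
ee_pos: [0.3987, 0.139, 0.2162]
ee_rot: [-180.0, -0.0, 2.1]
force: [-0.0, 0.4, -0.2]
gripper_width: 0.599
finger_force: 0.0
```

```bash
python3 - <<'E'
from loc import *
it=dict(bottle=(.516,-.327,.1),tub=(.495,-.224,.047),slide=(.412,-.292,.035),vial=(.4495,.3387,.061),carton=(.4533,.2338,.065),beaker=(.5535,.0795,.068),dish=(.448,.079,.014),weight=(.447,-.071,.05))
for n in('top','side'): locate(shot(n,n+'4'),it); print()
cv2.imwrite('pics/t4b.png',cv2.resize(load('top4')['img'],(800,500)))
E
```

```text
bottle 175 rect [ 515.6 -325.7] [28.8 25.9] 89.7 circ [ 515.3 -325.6] 14.5 z 99.7
tub 802 rect [ 493.7 -223.1] [65.2 66.3] 0.6 circ [ 494.2 -223.2] 34.0 z 47.3
slide 711 rect [ 410.9 -292.3] [38.2 84.4] 11.4 circ [ 411.8 -292.2] 44.0 z 34.6
vial 131 rect [448.  338.4] [22.2 24. ] 0.1 circ [448.3 338.1] 12.5 z 61.0
carton 446 rect [458.5 233.9] [36.5 50.6] 3.6 circ [458.9 234.5] 30.1 z 65.3
beaker 134 rect [553.2  79.4] [53.  50.8] 45.5 circ [553.2  79.3] 26.7 z 67.7
dish 1189 rect [448.5  79.4] [81.5 80.3] 0.7 circ [448.1  79.3] 41.9 z 14.1
weight 164 rect [447.2 -71. ] [26.7 27. ] 0.3 circ [447.1 -70.6] 14.8 z 50.2

bottle 237 rect [ 516.9 -326.3] [28.2 27.9] 41.5 circ [ 516.9 -326.3] 14.8 z 100.3
tub 811 rect [ 494.8 -222.8] [69.1 64.2] 88.3 circ [ 494.1 -222.7] 34.8 z 48.0
slide 870 rect [ 412.  -292.7] [38.  85.6] 11.4 circ [ 412.2 -292.4] 45.3 z 35.5
vial 43 rect [449.3 338. ] [22.8 26.1] 14.5 circ [448.3 339.1] 14.5 z 61.5
carton 228 rect [454.1 233. ] [49.8 54.4] 0.3 circ [453.6 233.2] 34.6 z 66.1
beaker 140 rect [553.6  78.4] [55.5 50.6] 84.4 circ [554.8  78.8] 28.7 z 66.5
dish 614 rect [449.2  79.4] [83.4 84. ] 5.8 circ [449.9  79.9] 43.4 z 14.9
weight 132 rect [448.2 -70.9] [28.1 29. ] 0.7 circ [447.2 -71.1] 16.3 z 50.5
```

View pics/t4b.png

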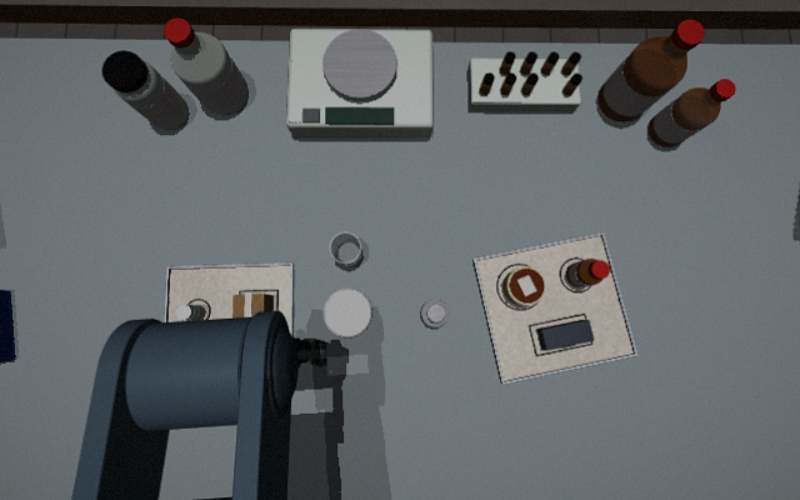

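All five items stand inside their outlines: tray3's items are near (524,287), (590,272) and (565,334), and the vial and carton are near (190,313) and (258,305). The bystanders have not moved and the arm is clear, so I'm handing in.

```bash
python3 -c "
from plant import env
print(env.finish_job())"
```

```text
the job is handed in; nothing more can be done
None
```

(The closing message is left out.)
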